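# Put the stripped filler's parts in the wash caddy

## Task

The piston filler has been stripped for washing: gather its four parts into the white caddy, each upright and flat on the floor of its own nest - the large piston in the round cup, the single-spout nozzle within the ring of pins, the T-handled plug in the square frame and the sleeve over the post. Set each part down rather than dropping it, and leave the small piston and the twin-spout nozzle, which belong to another machine, standing where they are.

Things in the scene. Friction and masses are not known exactly. Their poses are not given: they have to be found in the camera images.
- piston: Large dosing piston, plain stainless steel, loose, standing upright: a solid round body 54 mm in diameter and 40 mm high with two black seal bands, and on top of it a central round stem 20 mm in diameter reaching 75 mm above the underside. Weighs about 0.5 kg. Origin: centre of the underside, z up along the stem. It can be gripped by the stem from above.
- nozzle: Single-spout filling nozzle, stainless steel, loose, standing on its flange with the spout up: flange 54 mm in diameter and 8 mm high, one central round spout 24 mm in diameter with its dark mouth 72 mm above the underside. About 0.25 kg. Origin: centre of the underside, z up along the spout.
- plug: T-handled valve plug, stainless steel, loose, standing upright: square foot 42 x 42 mm and 12 mm high, round tapering body (38 to 30 mm), and a cross bar on top 64 mm long (along its x), 14 mm wide (along its y), between 45 and 63 mm above the underside. About 0.35 kg. Origin: centre of the underside; x along the bar and along two sides of the foot, z up.
- sleeve: Cylinder sleeve, a plain stainless steel tube standing on end, loose: 50 mm outer diameter, 36 mm bore, open at both ends, 50 mm high. About 0.35 kg. Origin: centre of the underside, z up along the bore.
- small_piston: Small piston of the other filler, a look-alike to be left: same form as the large one but its round body is only 38 mm in diameter (40 mm high) with one black seal band; stem 20 mm in diameter up to 75 mm. Loose, standing. Origin: centre of the underside, z up.
- twin_nozzle: Twin-spout nozzle of the other filler, a look-alike to be left: the same flange (54 mm in diameter, 8 mm high) but with two slim spouts, each 14 mm in diameter and 72 mm high, 25 mm apart along its x. Loose, standing. Origin: centre of the underside, z up.
- nest_round: Round nest, for the large piston: a grey cup of 74 mm inner diameter, wall 4 mm, rim 18 mm above its underside, floor 4 mm thick. Origin: centre of its underside, z up; a part stands in it 4 mm above the origin. The four nests sit 2 by 2, 105 mm apart, in the corners of a white open caddy on the robot's right; which is in which corner varies. Fixed.
- nest_square: Square nest, for the T-handled plug: a grey square frame, 62 x 62 mm inside with its sides along x and y, wall 4 mm, rim 18 mm above its underside, floor 4 mm thick. Origin: centre of its underside, z up; a part stands in it 4 mm above the origin. Fixed in the white caddy (235 x 235 mm, walls 28 mm high); its yaw is the caddy's, up to 15 degrees.
- nest_pins: Pin nest, for the single-spout nozzle: a grey pad 84 x 84 mm, 4 mm thick, with a ring of six upright pins (8 mm thick, tops 22 mm above the underside) round a free circle 74 mm in diameter. Origin: centre of its underside, z up; a part stands in it 4 mm above the origin. Fixed in the white caddy (235 x 235 mm, walls 28 mm high); its yaw is the caddy's, up to 15 degrees.
- nest_post: Post nest, for the sleeve: a grey square pad 84 x 84 mm and 4 mm thick with one upright central post 14 mm in diameter, its top 36 mm above the underside, that goes up inside the sleeve's bore. Origin: centre of its underside, z up; a part stands on it 4 mm above the origin. Fixed in the white caddy (235 x 235 mm, walls 28 mm high); its yaw is the caddy's, up to 15 degrees.
Mind the look-alikes: they are no part of the job. What is shaped like the piston but pink or red is not meant.

How it is judged:
At the end, for the whole second after the job is handed in: Each of the four parts stands in its own nest: within 15 mm of its centre, underside under 8 mm above the nest's underside (its floor is at 4 mm), upright within 0.1 rad, at rest. The small piston and twin-spout nozzle stand upright and at rest within 30 mm of where they began (horizontal distance between piston and nest_round below 0.015 m and z of piston in the frame of nest_round between 0 and 0.008 m and angle between each of piston, nozzle, plug, sleeve, small_piston, twin_nozzle's own z axis and vertical below 0.1 rad and linear speed of each of piston, nozzle, plug, sleeve, small_piston, twin_nozzle below 0.02 m/s and angular speed of each of piston, nozzle, plug, sleeve below 0.2 rad/s and horizontal distance between nozzle and nest_pins below 0.015 m and z of nozzle in the frame of nest_pins between 0 and 0.008 m and horizontal distance between plug and nest_square below 0.015 m and z of plug in the frame of nest_square between 0 and 0.008 m and horizontal distance between sleeve and nest_post below 0.015 m and z of sleeve in the frame of nest_post between 0 and 0.008 m and distance of each of small_piston, twin_nozzle from where it was at the start of the episode below 0.03 m); the robot touches nothing.
It fails at once if a part is dropped: it falls free of the fingers faster than 0.8 m/s (a fall of about 33 mm) ((linear speed of piston above 0.8 m/s and contact force between the fingers and piston below 0.05 N) or (linear speed of nozzle above 0.8 m/s and contact force between the fingers and nozzle below 0.05 N) or (linear speed of plug above 0.8 m/s and contact force between the fingers and plug below 0.05 N) or (linear speed of sleeve above 0.8 m/s and contact force between the fingers and sleeve below 0.05 N)).
It fails at once if the small piston is moved more than 30 mm from its place or tipped over (distance of small_piston from where it was at the start of the episode above 0.03 m or angle between small_piston's own z axis and vertical above 0.5 rad).
It fails at once if the twin-spout nozzle is moved more than 30 mm from its place or tipped over (distance of twin_nozzle from where it was at the start of the episode above 0.03 m or angle between twin_nozzle's own z axis and vertical above 0.5 rad).
It also fails if it takes over 120 s, if anything falls off the work surface, if the arm or the gripper's body presses on something with over 40 N, if the wrist force passes 120 N, or if a joint passes its speed limit or range.

## Robot

A 6-joint arm with a two-finger parallel gripper is mounted at the origin on the work surface. World frame = base frame: x ahead of the robot, y to its left, z up, the work surface at z = 0. Lengths are in m, angles in rad, forces in N, time in s.
With the tool pointing down it reaches from about 0.325 to 0.775 m from the base axis. Payload 5.5 kg.
Tool frame: the origin (TCP) lies between the finger pads; the fingertips stand 11 mm ahead of it and the grasp point (between the pads) lies 8 mm behind it; z points along the fingers, y is the line along which they close (so a half turn about z gives the same grasp; the last joint's range is limited). The gripper opens to 88 mm and grips with 3 to 60 N. Pads are 20 mm wide; open, the fingers measure 115 mm over their backs; the gripper's body (75 mm by 178 mm) begins 61 mm behind the grasp point.
Start: joints at [-1.278, 0.091, 1.231, -0, 1.82, -0.057], TCP at [0.206, -0.564, 0.234] pointing down, gripper open.
Joint ranges: [-2.87, 2.87], [-0.86, 2.18], [0.17, 2.46], [-1.51, 4.65], [0.06, 2.69], [-2.65, 2.65]. Speed limits (rad/s): [2.57, 2.57, 3.01, 3.14, 3.14, 3.14].

## Interface

Orientations are given as a unit quaternion [x, y, z, w].
In Python, from cell import bot, hand, solve_ik, imaging gives the robot as it stands. Calls block until the motion is done:
- bot.move_to(position, orientation): joint-space move of the TCP to a pose.
- bot.move_straight(position, rot=None, vel=0.15, f_stop=None): straight line of the TCP; rot=None keeps the orientation; vel is the mean speed in m/s. With f_stop (N) it stops when the force on the tool has changed by that much, and returns True; else False.
- bot.move_joints(angles): joint-space move.
- hand.gripper_to(opening, effort=None): finger opening in m; effort is the grip in N (None keeps the last); returns when the fingers have stopped.
- bot.hold(seconds).
- solve_ik(position, orientation): joint angles nearest the present ones, or None.
- imaging.get_image(name): name is "scene" or "top"; returns a dict with "frame" (384x512x3 uint8, blue, green, red), "mtx" (3x3 intrinsics, pixels), "distortion" ([k1, k2, p1, p2, k3] as OpenCV has them; the pictures are not rectified), "rvec" (rotation vector, rad) and "tvec" (3), from world to camera coordinates, as OpenCV has them. Camera axes: x right, y down, z forward; pixel columns grow to the right and rows downward; lengths in m; the calibration is good to about 2 mm. A picture is of the moment at which its call begins. There is no depth.
A pose or a line that the arm cannot do raises bot.IKError and nothing moves.
- bot.sign_off(): hands the job in; it is judged then, once.
Readings, each from a call of its own:
- bot.get_clock(): time.
- bot.get_q(): joint angles.
- bot.get_joint_vel(): joint speeds.
- bot.get_effort(): joint torques, N m.
- bot.get_eef_pos(): TCP position.
- bot.get_ee_rot(): TCP orientation.
- bot.get_contact_force(): force on the tool from outside, world axes, zero at the start.
- bot.get_torque(): the same for the moment, N m.
- bot.get_width(): finger opening in m.
- bot.get_finger_force(): force on a finger pad.
Only numpy, scipy, OpenCV 4.12 (cv2) and the standard library are available. Lean on these libraries where they do the work, as an engineer would, in place of code of your own. Each camera call takes 0.05 s, during which the arm holds its last target. There are 200 camera calls.

## Working session

There is one attempt and no reset: what is moved stays moved. The work goes in short steps, each a Python script; the robot and the scene stay as the last script left them, time stands still between calls to the robot, and variables do not carry over. Pictures are saved under pics/ and viewed, at most 14 in all, crops included, and the job is handed in when it is done.

```bash
ls; mkdir -p pics; python3 - <<'E'
from cell import bot, hand, imaging
import cv2,pickle
d={}
for n in("scene","top"):
    i=imaging.get_image(n); d[n]=i; cv2.imwrite(f"pics/{n}0.png",cv2.resize(i["frame"],(800,600),interpolation=cv2.INTER_CUBIC))
    print(n,i["mtx"],i["distortion"],i["rvec"],i["tvec"])
pickle.dump(d,open("d0.pkl","wb"))
print(bot.get_clock(),bot.get_ee_rot(),bot.get_width())
E
```

```text
pics
scene [[347.25388096   0.         257.86816955]
 [  0.         347.25388096 200.28771851]
 [  0.           0.           1.        ]] [0.03387537 0.         0.         0.         0.        ] [ 2.50655451  0.76663086 -0.20372184] [-0.52828248 -0.15816375  1.00252605]
top [[390.12705301   0.         256.43302477]
 [  0.         390.12705301 198.60650908]
 [  0.           0.           1.        ]] [-0.13302356  0.          0.          0.          0.        ] [ 2.10079282 -2.13698093  0.19501588] [0.10927707 0.52308564 1.02201913]
0.1 [ 9.84748283e-01  1.73982788e-01 -1.00438941e-04 -8.94141879e-04] 0.08785453640776565
```

View pics/scene0.png

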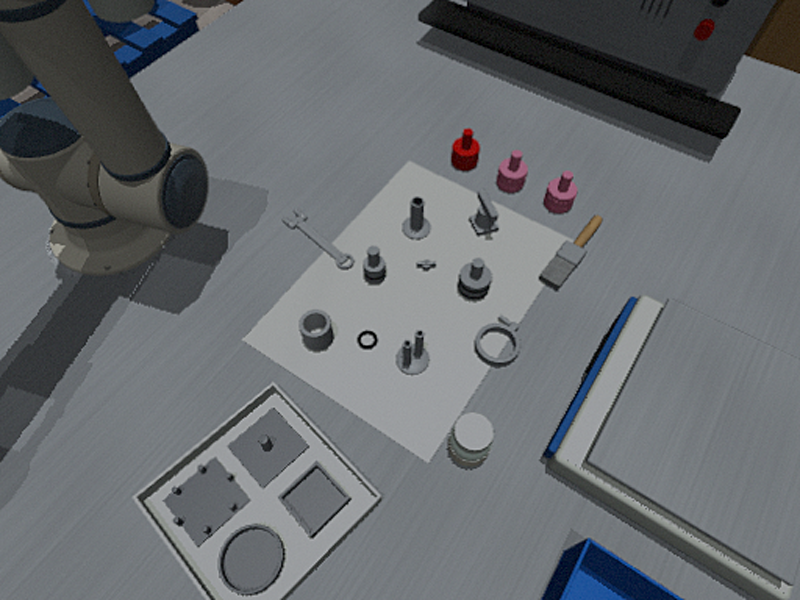

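View pics/top0.png

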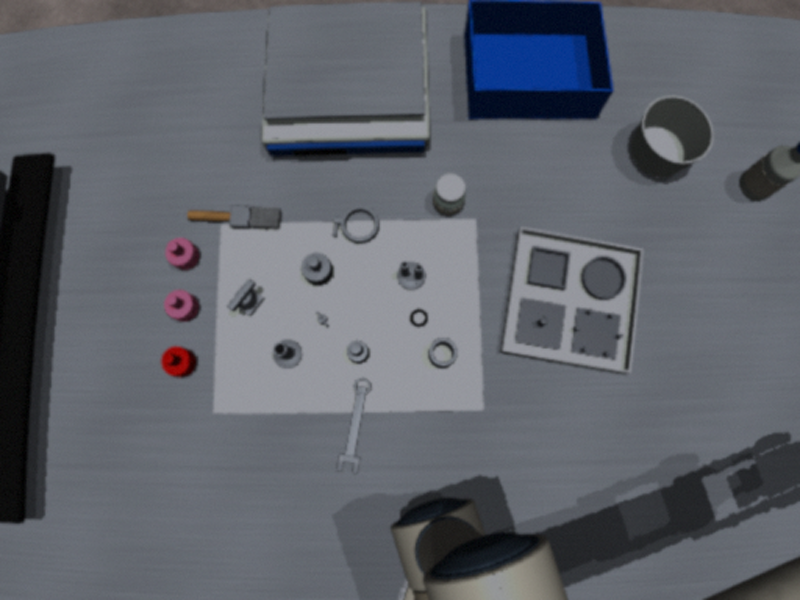

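Scene: parts on the white mat. In the top picture (800 wide): piston (316,268), nozzle (287,352), plug (246,298), sleeve (443,352), small piston (358,352), twin nozzle (410,274). The caddy is around (572,300), with square, round, post and pins nests.

```bash
python3 - <<'E'
import cv2,pickle,numpy as np
d=pickle.load(open("d0.pkl","rb"))
def crop(n,x,y,w,h,s,f):
    c=cv2.resize(d[n]["frame"][y:y+h,x:x+w],None,fx=s,fy=s,interpolation=cv2.INTER_CUBIC)
    c=cv2.convertScaleAbs(c,alpha=1.4)
    for k in range(0,w,20): cv2.putText(c,str(x+k),(k*s,10),0,.35,(0,0,255)); cv2.line(c,(k*s,12),(k*s,18),(0,0,255))
    for k in range(20,h,20): cv2.putText(c,str(y+k),(0,k*s+4),0,.35,(0,0,255)); cv2.line(c,(26,k*s),(32,k*s),(0,0,255))
    cv2.imwrite(f,c)
crop("top",140,150,160,95,5,"pics/c1.png")
crop("top",318,142,98,100,6,"pics/c2.png")
crop("scene",180,110,170,140,4,"pics/c3.png")
crop("scene",80,240,170,144,4,"pics/c4.png")
E
```

```text
(no output)
```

View pics/c1.png

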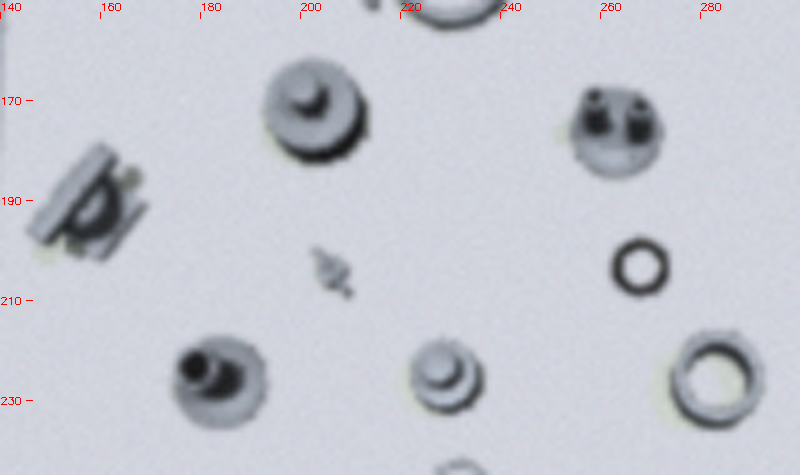

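View pics/c2.png

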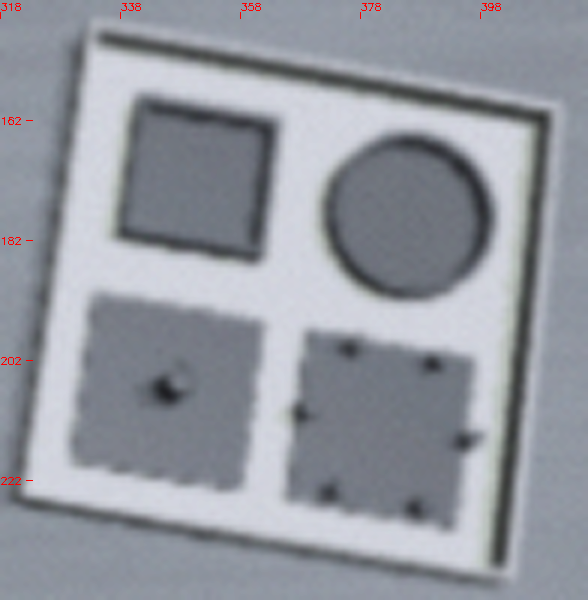

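View pics/c3.png

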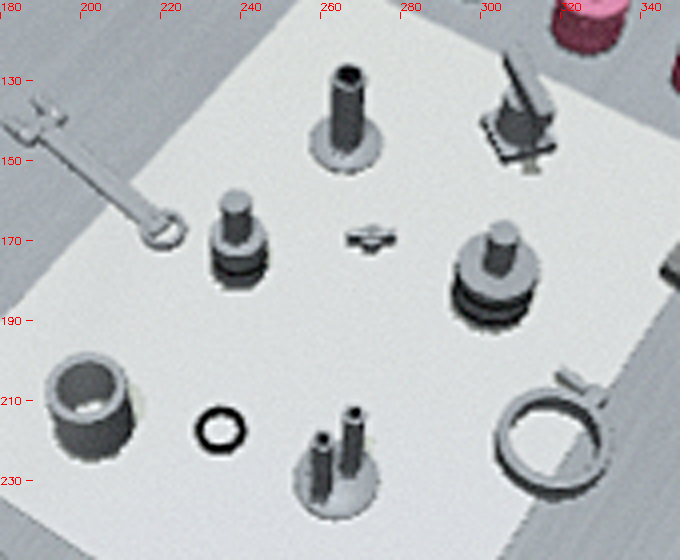

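View pics/c4.png

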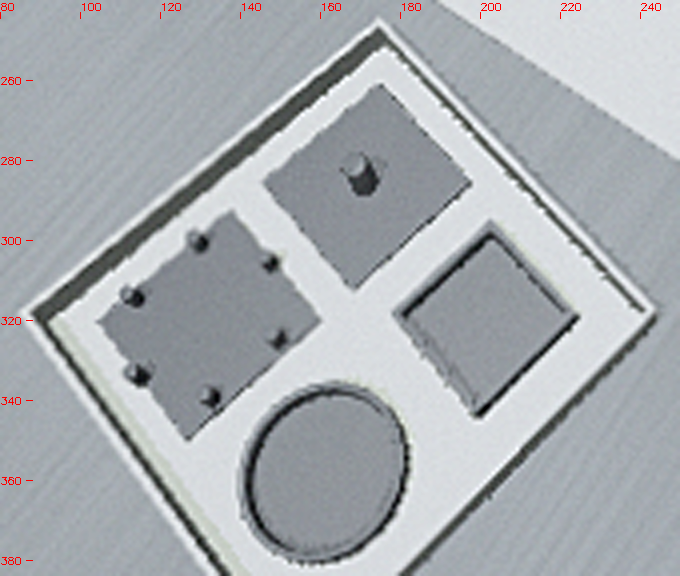

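Crops: all part tops, the four nests, the pad corners and the rims are clear. I picked pixels from both views; next I'll cast rays and check the views against each other.

```bash
cat > geo.py <<'E'
import cv2,pickle,numpy as np
d=pickle.load(open("d0.pkl","rb"))
CR={"c1":("top",140,150,5),"c2":("top",318,142,6),"c3":("scene",180,110,4),"c4":("scene",80,240,4)}
def ray(c,p,z,dd=d):
    n,x0,y0,s=CR[c]; i=dd[n]
    u=np.array([[[x0+(p[0]+.5)/s-.5,y0+(p[1]+.5)/s-.5]]],float)
    u=cv2.undistortPoints(u,i["mtx"],np.array(i["distortion"]))[0,0]
    R=cv2.Rodrigues(np.array(i["rvec"],float))[0]; C=-R.T@np.ravel(i["tvec"]); v=R.T@np.array([*u,1])
    return (C+v*(z-C[2])/v[2])[:2]
E
python3 - <<'E'
from geo import *
np.set_printoptions(precision=4,suppress=True)
for n,z,a,b in [("piston",.075,(305,88),(502,235)),("nozzle",.072,(195,365),(348,74)),("nozflange",.008,(220,383),(346,144)),
 ("plug",.063,(73,194),(528,80)),("sleeve",.05,(716,377),(87,388)),("small",.075,(440,362),(236,200)),("twin",.008,(617,132),(336,482))]:
    print(n,ray("c1",a,z),ray("c3",b,z))
a,b=ray("c1",(110,150),.063),ray("c1",(36,238),.063);print("bar",a,b,np.linalg.norm(a-b),np.arctan2(*(a-b)[::-1]))
a,b=ray("c3",(510,48),.063),ray("c3",(546,114),.063);print("bar",a,b,np.linalg.norm(a-b),np.arctan2(*(a-b)[::-1]))
Z=.006
for n,c,q in [("post","c2",[(92,293),(265,322),(245,492),(70,465)]),("post","c4",[(380,84),(471,183),(353,289),(263,182)]),
 ("pins","c2",[(305,328),(475,357),(456,531),(284,500)]),("pins","c4",[(233,210),(322,320),(188,440),(98,320)]),
 ("square","c2",[(137,97),(279,120),(260,262),(118,240)]),("square","c4",[(490,232),(578,317),(480,415),(395,313)])]:
    P=np.array([ray(c,p,Z if n!="square" else (.018 if c=="c2" else .01)) for p in q]); s=np.roll(P,-1,0)-P
    print(n,c,P.mean(0),np.linalg.norm(s,axis=1),np.mod(np.arctan2(s[:,1],s[:,0]),np.pi/2))
print("round",ray("c2",(408,217),.02),ray("c4",(325,470),.02))
i=d["top"];R=cv2.Rodrigues(i["rvec"])[0];print("cam",-R.T@np.ravel(i["tvec"]))
E
```

```text
piston [0.6104 0.2517] [0.6109 0.2504]
nozzle [0.4589 0.3099] [0.4562 0.3103]
nozflange [0.4569 0.3086] [0.4607 0.3039]
plug [0.5561 0.382 ] [0.557  0.3819]
sleeve [0.4507 0.0299] [0.4529 0.0272]
small [0.4582 0.1779] [0.4567 0.179 ]
twin [0.5992 0.0805] [0.6024 0.0765]
bar [0.5807 0.362 ] [0.5317 0.402 ] 0.06319309813274901 -0.684677735294182
bar [0.5321 0.4005] [0.582  0.3623] 0.06282994586551613 2.4878598937911383
post c2 [ 0.5043 -0.1548] [0.085  0.0835 0.0846 0.0845] [1.3852 1.3893 1.3966 1.3934]
post c4 [ 0.5048 -0.1546] [0.0833 0.0826 0.0832 0.0825] [1.3752 1.3733 1.3743 1.3745]
pins c2 [ 0.4848 -0.2571] [0.0847 0.0857 0.0846 0.0846] [1.3837 1.3807 1.3707 1.3817]
pins c4 [ 0.4852 -0.2573] [0.0831 0.0836 0.0842 0.0845] [1.3682 1.3701 1.3784 1.3577]
square c2 [ 0.6061 -0.1733] [0.0702 0.072  0.0692 0.0723] [1.393  1.3682 1.3985 1.3822]
square c4 [ 0.6078 -0.1752] [0.0682 0.0684 0.0714 0.0638] [1.4368 1.382  1.3693 1.331 ]
round [ 0.5855 -0.2742] [ 0.5896 -0.2777]
cam [0.3225 0.0953 1.1032]
```

```bash
cat > job.py <<'E'
from cell import bot, hand, imaging
import numpy as np
down=lambda a:[np.cos(a/2),np.sin(a/2),0,0]
radial=lambda p:np.arctan2(p[1],p[0])+np.pi/2
UP=.19
def transfer(name,src,dst,zg,width,a0=None,a1=None):
    a0=radial(src) if a0 is None else a0; a1=radial(dst) if a1 is None else a1
    hand.gripper_to(.088,40)
    bot.move_to([*src,UP],down(a0)); bot.move_straight([*src,zg],vel=.12)
    hand.gripper_to(0,40); w=bot.get_width()
    print(name,"width",round(w,4),"force",bot.get_finger_force())
    if abs(w-width)>.004: raise SystemExit("bad grasp")
    bot.move_straight([*src,UP],vel=.15); bot.move_to([*dst,UP],down(a1))
    print(" carried width",round(bot.get_width(),4))
    bot.move_straight([*dst,zg+.022],vel=.12); bot.hold(.2)
    hit=bot.move_straight([*dst,zg-.002],vel=.02,f_stop=5)
    print(" hit",hit,"height over pick",round(bot.get_eef_pos()[2]-zg,4))
    hand.gripper_to(min(.088,width+.022)); bot.move_straight([*dst,UP],vel=.15)
    print(" t",bot.get_clock())
E
python3 - <<'E'
from job import *
transfer("piston",(.6107,.251),(.588,-.277),.056,.020)
E
```

```text
piston width 0.0192 force 39.98906135559082
 carried width 0.0193
 hit True height over pick 0.0077
 t 12.3833
```

```bash
python3 - <<'E'
from job import *
transfer("nozzle",(.458,.310),(.485,-.2572),.050,.024)
transfer("plug",(.5565,.382),(.607,-.1745),.059,.014,2.47,1.38)
transfer("sleeve",(.4515,.0287),(.5045,-.1547),.030,.050)
bot.move_joints([-1.278,.091,1.231,0,1.82,-.057])
import cv2,pickle
d={}
for n in("scene","top"): d[n]=imaging.get_image(n)
pickle.dump(d,open("d1.pkl","wb"))
a=cv2.resize(d["top"]["frame"][145:245,180:410],None,fx=3.4,fy=3.4,interpolation=2)
b=cv2.resize(d["scene"]["frame"][160:384,80:300],None,fx=3,fy=2.6,interpolation=2)
cv2.imwrite("pics/e1.png",a); cv2.imwrite("pics/e2.png",cv2.resize(d["scene"]["frame"][230:384,80:250],None,fx=3.8,fy=3.8,interpolation=2))
E
```

```text
nozzle width 0.0232 force 39.99234616756439
 carried width 0.0234
 hit True height over pick 0.0077
 t 24.5167
plug width 0.0136 force 39.88894164562225
 carried width 0.0135
 hit True height over pick 0.0078
 t 36.5667
sleeve width 0.0497 force 39.99998772516847
 carried width 0.0494
 hit True height over pick 0.008
 t 46.6417
```

View pics/e1.png

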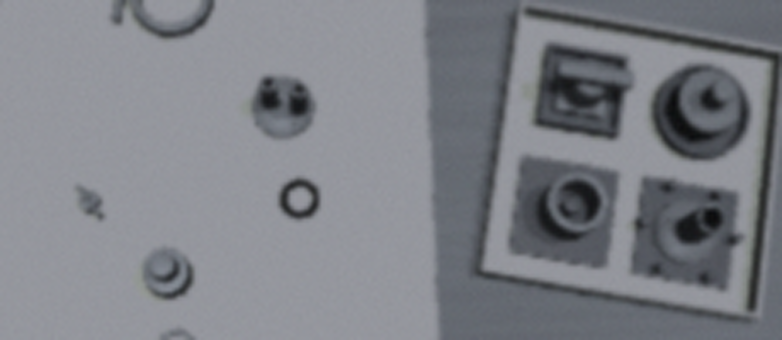

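View pics/e2.png

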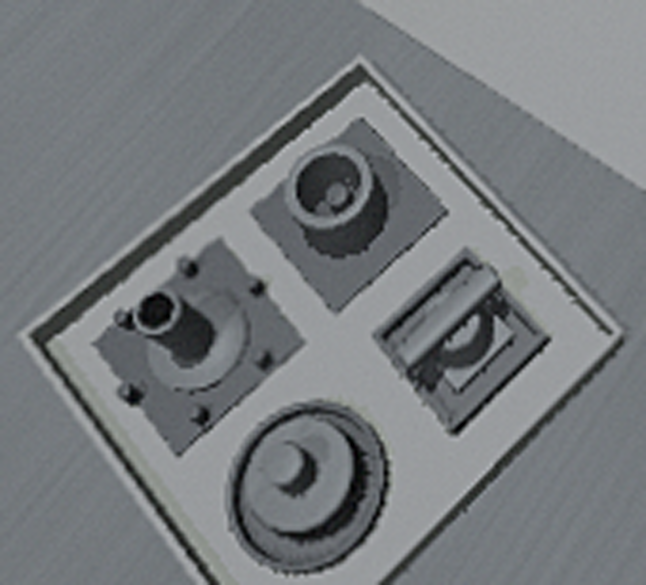

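Both views show all four parts upright and centred in their nests. In e1: plug (583,85), piston (703,108), sleeve (570,205), nozzle flange (690,233). The small piston (167,272) and twin nozzle (283,106) have not moved.

```bash
python3 -c "
from cell import bot
print(bot.sign_off(), bot.get_clock())"
```

```text
the job is handed in; nothing more can be done
the job is handed in; nothing more can be done
```

All four parts are standing in their own nests, the small piston and twin-spout nozzle are where they began, and the job is handed in; the judge's verdict was not shown.

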